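# Turn the volume down on a stacked dial, then switch the amplifier to standby

### The arm

A 6-joint arm with a two-finger parallel gripper is mounted at the origin on the work surface; the furniture and walls round the work are solid. World frame = base frame: x ahead of the robot, y to its left, z up, the work surface at z = 0. Lengths are in m, angles in rad, forces in N, time in s.
With the tool pointing down it reaches from about 0.35 to 0.775 m from the base axis. Payload 7.3 kg.
Tool frame: the origin (TCP) lies on the centre line of the jaws, within the pads' length; the fingertips stand 25 mm ahead of it and the grasp point (between the pads) lies 6 mm ahead of it; z points along the fingers, y is the line along which they close (so a half turn about z gives the same grasp; the last joint's range is limited). The gripper opens to 92 mm and grips with 3 to 60 N. Pads are 19 mm wide; open, the fingers measure 130 mm over their backs; the gripper's body (75 mm by 190 mm) begins 47 mm behind the grasp point.
Start: joints at [-1.495, 0.342, 1.524, -0, 1.275, -0.146], TCP at [0.116, -0.512, 0.219] pointing down, gripper open.
Joint ranges: [-2.53, 2.53], [-0.77, 2.02], [0.04, 2.7], [-1, 4.14], [0.28, 2.66], [-3.11, 3.11]. Speed limits (rad/s): [2.57, 2.57, 3.14, 3.14, 3.14, 3.14].

### API

Orientations are given as [roll, pitch, yaw] about the fixed x, y, z axes, in that order (R = Rz(yaw) Ry(pitch) Rx(roll)).
In Python, from cell import status, read_camera, camera_info, ticket, models gives the robot as it stands.
- The arm moves only by the tool send_rows, never from a script. Its argument "plan" is a list of rows, each an object with "offset": the shift along the tool's x, y, z in mm, a list of three; "yaw": the turn about the tool's z in rad. In form: [{"offset": [dx, dy, dz], "yaw": yaw}, ...]. A call has 1 to 20 rows; each row shifts and turns the commanded pose from where the row before left it, along the tool's axes as they then stand; what a row does not reach is not made up. A row lasts 1/10 s, in which the tool goes at most 50 mm and 8.59 degrees, less where a joint would pass 70% of its speed; a pose out of reach is approached as far as the arm can. A call is refused whole if a number of a shift passes 50 or a number of a turn 0.15, either way. A call with a gripper value outside its range is refused whole. "hand" is the closure, from 0 (fully open) to 1 (shut), set as the call begins (left out, the last holds). The fingers move at their own pace and stop on an object; "squeeze" is the grip in N (left out, the last holds). Time passes only in rows, so rows that do not move let the fingers close. It gives the time, the measured TCP pose, the force, the opening and the grip force at its end, in the units of the state.
- status.observe(): the state, without advancing time (a new reading comes with each control period).
- read_camera(name): name is "side" or "top" or "wrist"; returns the picture (420x560x3 uint8, red, green, blue); there is no depth.
- camera_info(name): a dict with "vfov" (degrees; the focal length in pixels is half the picture's height over the tangent of half this angle, whatever the lens; pixels are square), "cx", "cy" (the principal point, pixels), "distortion" ([k1, k2, p1, p2, k3] as OpenCV has them; the pictures are not rectified), "origin" and "attitude" of the camera in the world. Camera axes: x right, y down, z forward; pixel columns grow to the right and rows downward; lengths in m; the calibration is good to about 2 mm. A picture is of the moment at which its call begins: read the wrist's pose just before it. camera_info takes no time and is no camera call; for the wrist camera it gives the pose at the moment of the call.
- ticket.hand_in(): hands the job in; it is judged then, once.
Trained networks look in the newest picture that a camera, given by its name, has taken for a name from the list of things; names that differ only in an ending like _2 or _b are one class to them, and where a whole thing is asked for, a point or a joint stands for the part that bears it (a point fixed in the world has none). Each returns a list of dicts, best first, with "conf" (0 to 1); they miss things now and then, are a little off and sometimes report something else, mostly with a low value. They report only what shows in the picture. A call takes as long as a camera call. They do not tell look-alikes from the thing itself.
- models.regions_of(camera, label): "mask" (420x560 bool, what is visible of it) and "extent" ([left, top, right, bottom] in pixels, round what is visible of it).
The state is a dict: "time": time; "qpos": joint angles; "qvel": joint speeds; "joint_efforts": joint torques, N m; "tool_pos": TCP position; "tool_rot": TCP orientation; "contact_force": force on the tool from outside, world axes, zero at the start; "torque": the same for the moment, N m; "opening": finger opening in m; "grip_force": force on a finger pad.
Only numpy, scipy, OpenCV 4.12 (cv2) and the standard library are available. Lean on these libraries where they do the work, as an engineer would, in place of code of your own. Each camera call takes 0.05 s, during which the arm holds its last target. There are 200 camera calls.

### The job

Turn the volume of the headphone amplifier on the desk right down: turn only the small upper knob of the stacked dial anticlockwise (seen from above) until you feel it firm against its cushioned end stop, without forcing the stop and leaving the broad balance ring under it at its centre setting. Then press the round standby button fully down and let it come up again. Do not lean on the amplifier or shift it, and leave the mouse, spectacle case, note pad and notebook where they are.

Things in the scene. Friction and masses are not known exactly. Their poses are not given: they have to be found in the camera images.
- unit: Headphone amplifier: flat dark steel box, black top panel, 150 (x) x 190 (y) x 42 mm high, about 0.75 kg, loose on four rubber feet on a cork pad; slides at some 6 N sideways. Origin: centre of its underside. x from its front (side with the round jack sockets) to its back, y to its left, z up. On the panel stand the stacked dial (45 mm along +y) and the standby button (58 mm along -y).
- stack_foot (a point): Point on the amplifier's top panel straight below the stacked dial, on the dial's upright axis; axes as the amplifier's. The dial stands on a 34 mm steel post that is pulled out by an UNREPORTED amount: the flat upper face of its ring lies anywhere from 20 to 48 mm above this point, and the top of its knob 11 mm above that face, so the height must be seen or felt.
- knob (a joint): Small upper knob (volume): round aluminium, 24 mm diameter, 10 mm of straight side, its lower edge 1 mm above the ring's face. Value in rad: 0 at the anticlockwise end stop (its pointer line then 132 degrees anticlockwise from the amplifier's front), growing clockwise seen from above; starts at 0.6 to 1.4. Turns with a drag of 0.04 N m and stays where left. The stop is cushioned: see stop_cushion.
- ring (a joint): Broad lower ring (balance) on the same axis: knurled aluminium, 64 mm diameter, 12 mm thick. Value in rad: 0 at its centre setting, where it starts (pointer line to the amplifier's front) and must stay; grows clockwise. Easily dragged by a finger that presses on it (drag 0.015 N m). The whole dial, knob and ring, is sprung: pressed down it gives 1 mm per 1.5 N, up to 8 mm.
- standby_top (a point): Centre of the top of the standby button: round steel, 22 mm diameter, in a black collar 38 mm in diameter; 103 mm from the dial's axis along the amplifier's -y. Its top stands 19 mm above the panel, 9 mm above the collar. z up. Pressed straight down.
- standby (a joint): Travel of the standby button, m: 0 up, 0.005 fully down; it is sprung and takes about 4 N to push fully down.
- unit_corner (a point): Back right corner of the amplifier's top panel (75 mm along +x, 140 mm along -y from stack_foot); tells whether the amplifier has been shifted or twisted.
- mouse: White cordless mouse, 111x60x36 mm, behind the amplifier; origin at the centre of its underside. Leave alone.
- glasses_case: Dark spectacle case, 58x155x36 mm, left of the amplifier; origin at the centre of its underside. Leave alone.
- sticky_pad: Yellow note pad, 76x76x12 mm, to the front left of the amplifier; origin at the centre of its underside. Leave alone.
- notebook: Small leather notebook, 155x113x17 mm, right of the amplifier; origin at the centre of its underside. Leave alone.
- pad: Thin cork desk pad, 180x220x4 mm, fixed to the desk, on which the amplifier stands; origin at the centre of its underside. It feels the amplifier's weight and whatever presses down on it.
- stop_cushion (a joint): How far the cushioned end stop inside the dial is wound anticlockwise, rad: 3 N m per rad, so it shows the torque on the knob (0.01 while the knob is just turning, 0 at rest). Once the knob is at its stop, turning on winds it: 0.02 (0.06 N m) is firmly home, aim at about 0.04 (0.12 N m); over 0.12 (0.36 N m) the stop is forced, and soon the whole amplifier twists.
Not all that is in view belongs to the job. Of the things that look like the unit, the smaller one is meant.

How it is judged:
On the way, in this order (a step that is already met when the one before it is completed fails the run):
1. the small knob is turned firmly home against its anticlockwise end stop (the stop's cushion wound by a torque of 0.06 N m or more), the ring still at its centre (value of joint knob below 0.05 rad and value of joint stop_cushion above 0.02 rad and value of joint ring between -0.15 and 0.15 rad), for 0.1 s.
2. the standby button is pressed fully down (value of joint standby above 0.0042 m), for 0.05 s.
At the end, for the whole second after the job is handed in: The small knob is within 0.07 rad of its anticlockwise end stop, having been turned firmly against it, and the ring within 0.15 rad of its centre; the button has then been pressed down by over 4.2 of its 5 mm and is up again; the amplifier's corner is within 15 mm of where it was (value of joint knob below 0.07 rad and value of joint ring between -0.15 and 0.15 rad and value of joint standby below 0.001 m and distance of unit_corner from where it was at the start of the episode below 0.015 m); the robot touches nothing.
It fails at once if the balance ring is dragged more than 0.15 rad from its centre (value of joint ring above 0.15 rad or value of joint ring below -0.15 rad).
It fails at once if the end stop is forced (torque on the knob over 0.36 N m) (value of joint stop_cushion above 0.12 rad or value of joint stop_cushion below -0.12 rad).
It fails at once if the amplifier is shifted or twisted (its corner by more than 15 mm) or leaned on (it bears on its pad with more than 40 N, weight included) (distance of unit_corner from where it was at the start of the episode above 0.015 m or contact force between unit and pad above 40 N).
It fails at once if the standby button is pressed before the volume is down (value of joint standby above 0.003 m and value of joint knob above 0.12 rad).
It fails at once if another thing on the desk is moved more than 15 mm (distance of any of mouse, glasses_case, sticky_pad, notebook from where it was at the start of the episode above 0.015 m).
It also fails if it takes over 64 s, if anything falls off the work surface, if the arm or the gripper's body presses on something with over 40 N, if the wrist force passes 120 N, or if a joint passes its speed limit or range.

## Working session

There is one attempt and no reset: what is moved stays moved. The work goes in short steps, Python scripts to look and compute and a tool call to move; the robot and the scene stay as the last step left them, time stands still between calls to the robot, and variables do not carry over. Pictures are saved under pics/ and viewed, at most 10 in all, crops included, and the job is handed in when it is done.

Besides the shell and the picture viewer there is one more tool, called as name(argument=value, ...) on one line, values as JSON. send_rows: Moves the arm, as the interface text tells. Its arguments: {"type":"object","properties":{"plan":{"type":"array"},"hand":{"type":"number"},"squeeze":{"type":"number"}},"required":["plan"]}

```bash
mkdir -p pics; ls; cat > h.py <<'E'
import numpy as np, cv2
from cell import status, read_camera, camera_info, ticket, models
from scipy.spatial.transform import Rotation as R
def cam(n):
    i=camera_info(n); f=210/np.tan(np.radians(i['vfov'])/2)
    K=np.array([[f,0,i['cx']],[0,f,i['cy']],[0,0,1.]]); a=np.array(i['attitude'],float)
    A=a if a.shape==(3,3) else (R.from_euler('xyz',a).as_matrix() if a.size==3 else None)
    return K,np.array(i['distortion'],float),np.array(i['origin'],float),A
def ray(c,px):
    K,d,o,A=c; u=cv2.undistortPoints(np.array([[px]],float),K,d)[0,0]
    return o,A@np.array([u[0],u[1],1])
def atz(c,px,z):
    o,r=ray(c,px); return o+r*(z-o[2])/r[2]
def proj(c,P):
    K,d,o,A=c; P=np.atleast_2d(P)
    return cv2.projectPoints(((P-o)@A).reshape(-1,1,3),np.zeros(3),np.zeros(3),K,d)[0][:,0]
def save(n,im): cv2.imwrite('pics/'+n+'.png',im[:,:,::-1])
E
python3 - <<'E'
from h import *
s=status.observe(); print(s)
for n in ['top','side','wrist']:
    im=read_camera(n); save(n+'0',im); print(n,camera_info(n))
    for l in ['unit','knob','ring','standby','mouse','glasses_case','sticky_pad','notebook','pad']:
        print(l,[(round(r['conf'],2),[int(v) for v in r['extent']]) for r in models.regions_of(n,l)])
E
```

```text
pics
{'time': 0.0, 'qpos': array([-1.49501511e+00,  3.42748749e-01,  1.52500222e+00, -1.82464078e-05,
        1.27539141e+00, -1.45967120e-01]), 'qvel': array([-1.55623365e-03,  4.62958518e-04, -3.30443071e-04, -1.28934020e-03,
        9.35489486e-04, -4.81693943e-05]), 'joint_efforts': array([-1.97648529e-03, -4.31246030e+01, -2.44224483e+01,  7.16049923e-02,
        5.58900239e-02, -1.06478396e-04]), 'tool_pos': array([ 0.11546762, -0.51172335,  0.21823663]), 'tool_rot': array([-3.14005687e+00, -2.08144707e-04,  2.21753500e-01]), 'contact_force': array([-0.11665449,  0.31138187, -0.44560676]), 'torque': array([-0.01652439,  0.0652942 ,  0.0054584 ]), 'grip_force': 0.0, 'opening': 0.09190780124996333}
top {'vfov': 53.059994543758044, 'cx': 275.6865223402913, 'cy': 207.1091455055147, 'distortion': array([-0.043231,  0.      ,  0.      ,  0.      ,  0.      ]), 'origin': array([ 0.36635101, -0.12049329,  1.0952087 ]), 'attitude': array([-3.02507353e+00,  1.99386585e-03, -1.59395208e+00])}
unit [(0.94, [299, 284, 418, 374]), (0.74, [215, 145, 300, 213]), (0.28, [274, 170, 284, 180])]
k
[... 832 characters left out ...]
tandby []
mouse [(0.8, [178, 215, 205, 233])]
glasses_case [(0.59, [184, 281, 233, 342])]
sticky_pad [(0.7, [284, 300, 327, 334])]
notebook [(0.86, [295, 164, 340, 187])]
pad [(0.69, [221, 215, 291, 273])]
wrist {'vfov': 67.98304292778445, 'cx': 274.8277755699548, 'cy': 216.3302647793747, 'distortion': array([-0.04981687,  0.        ,  0.        ,  0.        ,  0.        ]), 'origin': array([ 0.19626749, -0.49409147,  0.38484777]), 'attitude': array([ 2.83371237e+00, -1.91109964e-03, -1.34918264e+00])}
unit [(0.88, [0, 0, 237, 215])]
knob [(0.79, [9, 102, 54, 137])]
ring [(0.55, [0, 73, 82, 160])]
standby [(0.65, [152, 80, 180, 113])]
mouse []
glasses_case []
sticky_pad []
notebook []
pad []
```

View pics/top0.png

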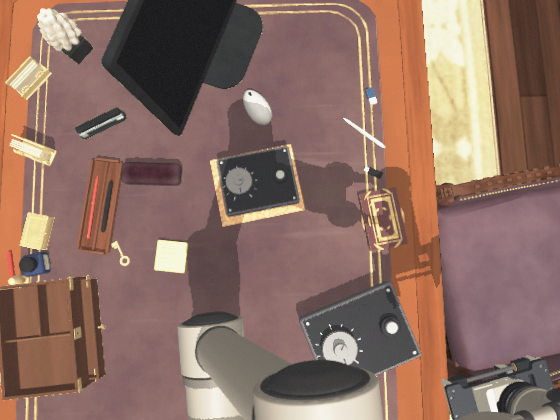

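View pics/side0.png

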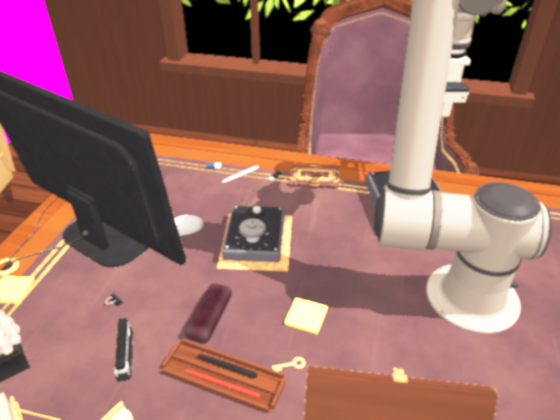

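```bash
python3 - <<'E'
from h import *
c=cam('top')
for n,p,z in [('ring',(239,181.5),.086),('std',(281,175),.065),('c1',(219,146),.046),('c2',(298,146),.046),('c3',(219,213),.046),('c4',(298,213),.046),
 ('bigring',(340,346),.1),('bigstd',(390,326),.065),('b1',(299,284),.046),('b2',(418,374),.046)]: print(n,atz(c,p,z).round(4))
E
```

```text
ring [ 0.5493 -0.0334  0.086 ]
std [ 0.5671 -0.1363  0.065 ]
c1 [0.65   0.0202 0.046 ]
c2 [ 0.6451 -0.1819  0.046 ]
c3 [0.4776 0.0213 0.046 ]
c4 [ 0.473  -0.1768  0.046 ]
bigring [ 0.1571 -0.262   0.1   ]
bigstd [ 0.1932 -0.389   0.065 ]
b1 [ 0.2973 -0.1742  0.046 ]
b2 [ 0.0735 -0.457   0.046 ]
```

The unit is the smaller of two look-alikes. It sits on the cork pad at top px (258,180), with its dial at (239,181) and its button at (281,175). The bigger decoy is at (360,330). I'll go above the small one and look from close by.

send_rows(plan=[{"offset": [36.6, -27.6, -2], "yaw": 0}, {"offset": [36.6, -27.6, -2], "yaw": 0}, {"offset": [36.6, -27.6, -2], "yaw": 0}, {"offset": [36.6, -27.6, -2], "yaw": 0}, {"offset": [36.6, -27.6, -2], "yaw": 0}, {"offset": [36.6, -27.6, -2], "yaw": 0}, {"offset": [36.6, -27.6, -2], "yaw": 0}, {"offset": [36.6, -27.6, -2], "yaw": 0}, {"offset": [36.6, -27.6, -2], "yaw": 0}, {"offset": [36.6, -27.6, -2], "yaw": 0}, {"offset": [36.6, -27.6, -2], "yaw": 0}, {"offset": [36.6, -27.6, -2], "yaw": 0}, {"offset": [0, 0, 0], "yaw": 0}, {"offset": [0, 0, 0], "yaw": 0}])

```text
time: 2.9
tool_pos: [0.4713, -0.0916, 0.2427]
tool_rot: [3.142, 0.001, 0.225]
contact_force: [-0.3, -0.0, -0.1]
opening: 0.0918
grip_force: 0.0
```

```bash
python3 - <<'E'
from h import *
s=status.observe(); print(s['tool_pos'],s['tool_rot'],s['qpos'])
c=cam('wrist'); im=read_camera('wrist'); save('w1',im); print(c[2],c[3][:,2])
for l in ['unit','knob','ring','standby']:
    for r in models.regions_of('wrist',l):
        ys,xs=np.nonzero(r['mask']); print(l,round(r['conf'],2),r['extent'],xs.mean(),ys.mean())
E
```

```text
[ 0.47128044 -0.09157883  0.24265588] [3.14153203e+00 6.66327412e-04 2.24531375e-01] [-3.51457173e-01  2.40732119e-01  1.59978031e+00 -4.29226148e-04
  1.30160604e+00  9.94922021e-01]
[ 0.55208857 -0.07330468  0.4085217 ] [-0.29563958 -0.06933996 -0.95277973]
unit 0.79 [287.1, 338.9, 391.0, 361.0] 345.609375 351.3810763888889
unit 0.65 [195.4, 34.3, 369.2, 180.3] 278.7023711474273 105.52694091638129
knob 0.95 [221.2, 95.6, 244.7, 118.1] 232.47600767754318 106.29174664107485
ring 0.69 [200.0, 71.1, 264.3, 140.2] 233.9961752433936 105.96453407510431
ring 0.32 [221.7, 91.8, 247.4, 120.4] 233.12734082397003 106.7247191011236
```

View pics/w1.png

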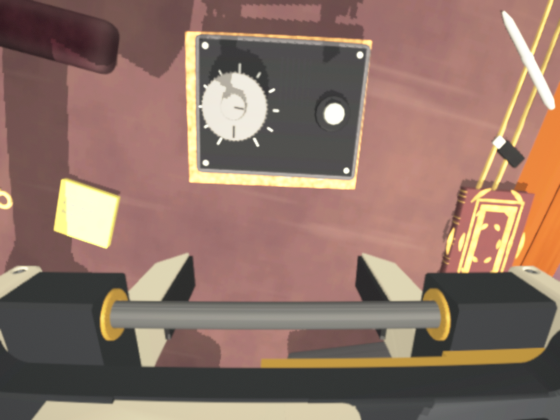

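The wrist view shows the knob at (233,106), the button at (334,114) and the ring pointer towards the front. The knob pointer points roughly right, so its value is about 0.8 rad. Next I triangulate.

```bash
python3 - <<'E'
from h import *
from scipy.optimize import least_squares
w=cam('wrist'); t=cam('top'); s=cam('side')
sc=np.array([atz(w,p,.046) for p in [(205,45),(361,55),(346,170),(206,162)]]); print('screws',sc.round(4), 'centre',sc.mean(0).round(4))
b=atz(w,(334,114),.065); print('btn',b.round(4), atz(t,(281,175),.065).round(4))
C=sc.mean(0)[:2]; yv=(sc[0]-sc[1]+sc[3]-sc[2])[:2]; yv/=np.linalg.norm(yv); print('yaw',np.arctan2(-yv[0],yv[1]),'foot',C+.045*yv,b[:2]+.103*yv,'btn from C',C-.058*yv)
read_camera('side')
for l in ['ring','knob','standby','unit']:
    for r in models.regions_of('side',l):
        ys,xs=np.nonzero(r['mask']); print(l,round(r['conf'],2),r['extent'],xs.mean(),ys.mean())
im=read_camera('side'); save('s1',cv2.resize(im[190:280,200:310],None,fx=6,fy=6,interpolation=cv2.INTER_CUBIC))
for z in (.07,.08,.09,.1,.11): print(z,'wrist knob',atz(w,(233,106.3),z)[:2].round(4),'top ring',atz(t,(239,181.5),z)[:2].round(4),'side ring',atz(s,(253.5,229),z)[:2].round(4))
E
```

```text
screws [[ 0.6082  0.012   0.046 ]
 [ 0.635  -0.1518  0.046 ]
 [ 0.5126 -0.1705  0.046 ]
 [ 0.4861 -0.0089  0.046 ]] centre [ 0.5605 -0.0798  0.046 ]
btn [ 0.569  -0.1364  0.065 ] [ 0.5671 -0.1363  0.065 ]
yaw 0.1622587963129734 foot [ 0.55322217 -0.03539515] [ 0.55238044 -0.03473867] btn from C [ 0.56986159 -0.13704223]
ring 0.82 [402.4, 191.6, 434.1, 214.6] 417.3281596452328 202.37250554323725
ring 0.7 [239.6, 222.7, 267.0, 238.0] 252.29096989966555 229.8829431438127
knob 0.63 [247.2, 219.6, 255.6, 223.3] 252.36986301369862 224.23287671232876
knob 0.56 [246.7, 220.9, 256.7, 231.2] 252.2 224.17142857142858
standby 0.66 [240.7, 219.7, 267.6, 236.7] 252.9739413680782 229.00325732899023
standby 0.61 [253.7, 209.8, 263.4, 212.3] 256.75 209.0
standby 0.55 [398.2, 165.9, 404.7, 178.1] 402.86764705882354 171.9264705882353
unit 0.85 [364.9, 167.1, 444.8, 232.4] 406.6254554287102 199.6157396162254
unit 0.71 [218.3, 206.3, 282.1, 260.7] 254.56266066838046 233.93926735218508
0.07 wrist knob [ 0.5533 -0.0316] top ring [ 0.5522 -0.032 ] side ring [ 0.5505 -0.0382]
0.08 wrist knob [ 0.5532 -0.0329] top ring [ 0.5504 -0.0329] side ring [ 0.547  -0.0272]
0.09 wrist knob [ 0.5532 -0.0342] top ring [ 0.5486 -0.0337] side ring [ 0.5434 -0.0162]
0.1 wrist knob [ 0.5531 -0.0355] top ring [ 0.5468 -0.0346] side ring [ 0.5398 -0.0052]
0.11 wrist knob [ 0.5531 -0.0368] top ring [ 0.545  -0.0355] side ring [0.5363 0.0059]
```

View pics/s1.png

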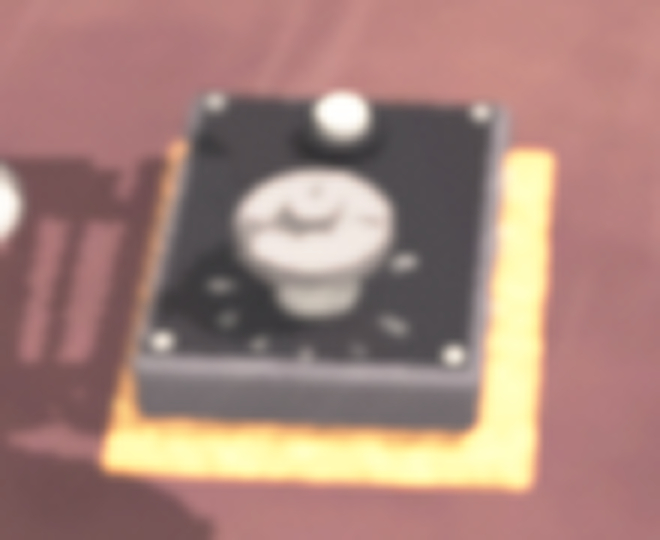

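send_rows(plan=[{"offset": [23, -9.2, 23], "yaw": 0}, {"offset": [23, -9.2, 23], "yaw": 0}, {"offset": [23, -9.2, 23], "yaw": 0}, {"offset": [23, -9.2, 23], "yaw": 0}, {"offset": [0, 0, 0], "yaw": 0}, {"offset": [0, 0, 0], "yaw": 0}, {"offset": [0, 0, 0], "yaw": 0}], hand=1, squeeze=10)

```text
time: 4.15
tool_pos: [0.5527, -0.0369, 0.1519]
tool_rot: [3.141, -0.001, 0.221]
contact_force: [0.0, -1.0, 0.5]
opening: 0.0403
grip_force: 0.0
```

```bash
python3 - <<'E'
from h import *
s=status.observe(); print(s['tool_pos'],s['tool_rot'],s['contact_force'],s['opening'],s['qpos'][5])
c=cam('wrist'); im=read_camera('wrist'); save('w2',im)
for l in ['knob','ring','standby']:
    for r in models.regions_of('wrist',l):
        ys,xs=np.nonzero(r['mask']); print(l,round(r['conf'],2),r['extent'],xs.mean(),ys.mean())
for z in (.066,.075,.085,.095,.105): print(z,proj(c,[.553,-.035,z]))
sd=cam('side')
for z in (.07,.08,.09,.1): print(z,'face',atz(sd,(252.5,226.3),z)[:2].round(4),'knobtop',atz(sd,(252,223.3),z)[:2].round(4))
E
```

```text
[ 0.55271558 -0.03686393  0.15187526] [ 3.14078363e+00 -1.00465722e-03  2.21463441e-01] [ 0.00122154 -0.95341847  0.49506304] 0.04033264603107683 1.1447124513917752
knob 0.57 [249.9, 214.8, 285.4, 245.7] 267.66548042704625 229.2870699881376
knob 0.2 [215.1, 123.5, 430.3, 282.3] 315.9705504463078 198.09872869894508
ring 0.94 [227.1, 180.3, 308.9, 266.3] 267.9571770334928 221.87105263157895
standby 0.66 [373.0, 208.0, 397.1, 232.7] 385.7352380952381 221.0247619047619
0.066 [[271.97852919 218.6658464 ]]
0.075 [[271.91163008 222.04845964]]
0.085 [[271.83188903 226.08257801]]
0.095 [[271.74580156 230.44042985]]
0.105 [[271.65258443 235.16232365]]
0.07 face [ 0.556  -0.0479] knobtop [ 0.5606 -0.0591]
0.08 face [ 0.5523 -0.0367] knobtop [ 0.5569 -0.0478]
0.09 face [ 0.5487 -0.0256] knobtop [ 0.5532 -0.0365]
0.1 face [ 0.5451 -0.0144] knobtop [ 0.5495 -0.0253]
```

View pics/w2.png

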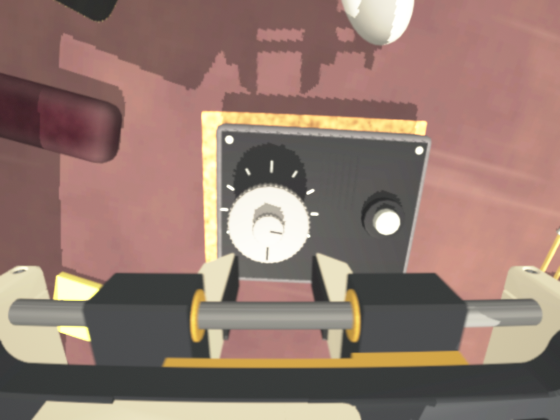

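send_rows(plan=[{"offset": [0.7, -3.3, 0], "yaw": 0}, {"offset": [0, 0, 5], "yaw": 0}, {"offset": [0, 0, 5], "yaw": 0}, {"offset": [0, 0, 5], "yaw": 0}, {"offset": [0, 0, 5], "yaw": 0}, {"offset": [0, 0, 5], "yaw": 0}, {"offset": [0, 0, 2], "yaw": 0}, {"offset": [0, 0, 0], "yaw": 0}, {"offset": [0, 0, 0], "yaw": 0}])

```text
time: 5.25
tool_pos: [0.5528, -0.033, 0.124]
tool_rot: [3.141, -0.0, 0.222]
contact_force: [0.5, 0.4, -0.6]
opening: 0.0003
grip_force: 0.0
```

```bash
python3 - <<'E'
from h import *
s=status.observe(); print(s['tool_pos'],s['tool_rot'],s['contact_force'],s['torque'],s['opening'],s['qpos'][5])
c=cam('wrist'); im=read_camera('wrist'); save('w3',im)
for l in ['knob','ring','standby']:
    for r in models.regions_of('wrist',l):
        ys,xs=np.nonzero(r['mask']); print(l,round(r['conf'],2),r['extent'],xs.mean(),ys.mean())
print(proj(c,[s['tool_pos']-[0,0,.025],[.5528,-.0335,.09]]))
E
```

```text
[ 0.55281808 -0.03298122  0.12398081] [ 3.14146631e+00 -1.57146149e-04  2.21714951e-01] [ 0.47775882  0.36783832 -0.62188136] [-0.00207266  0.01226115  0.02261848] 0.0002911951562670933 1.1511529230605644
knob 0.69 [255.3, 229.1, 291.5, 258.7] 271.9187358916478 241.58803611738148
standby 0.95 [386.8, 220.9, 415.9, 247.9] 402.2405446293495 233.3479576399395
[[274.09009838 247.92826714]
 [274.81882367 242.92540033]]
```

View pics/w3.png

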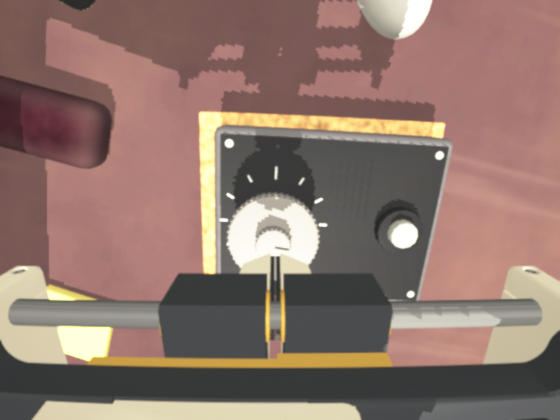

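Fingers are centred at px x≈276 and the knob at about 273, so I shift 1.5 mm and feel down for the knob top.

send_rows(plan=[{"offset": [0, -1.5, 1], "yaw": 0}, {"offset": [0, 0, 2], "yaw": 0}, {"offset": [0, 0, 2], "yaw": 0}, {"offset": [0, 0, 0], "yaw": 0}])

```text
time: 5.85
tool_pos: [0.5521, -0.0314, 0.1185]
tool_rot: [-3.141, 0.001, 0.222]
contact_force: [-0.5, 0.1, 0.0]
opening: 0.0006
grip_force: 0.0
```

send_rows(plan=[{"offset": [0, 0, 1], "yaw": 0}, {"offset": [0, 0, 1], "yaw": 0}, {"offset": [0, 0, 0], "yaw": 0}])

```text
time: 6.15
tool_pos: [0.5523, -0.0315, 0.1167]
tool_rot: [-3.142, 0.0, 0.222]
contact_force: [0.1, -0.2, -0.1]
opening: 0.0005
grip_force: 0.0
```

send_rows(plan=[{"offset": [0, 0, 1], "yaw": 0}, {"offset": [0, 0, 1], "yaw": 0}, {"offset": [0, 0, 0], "yaw": 0}])

```text
time: 6.45
tool_pos: [0.5523, -0.0315, 0.1147]
tool_rot: [-3.142, 0.0, 0.222]
contact_force: [0.8, 0.1, -0.1]
opening: 0.0001
grip_force: 0.0
```

send_rows(plan=[{"offset": [0, 0, 1], "yaw": 0}, {"offset": [0, 0, 1], "yaw": 0}, {"offset": [0, 0, 0], "yaw": 0}])

```text
time: 6.75
tool_pos: [0.5523, -0.0315, 0.1127]
tool_rot: [-3.142, 0.0, 0.222]
contact_force: [-0.1, -0.7, 0.1]
opening: 0.0006
grip_force: 0.0
```

send_rows(plan=[{"offset": [0, 0, 1], "yaw": 0}, {"offset": [0, 0, 1], "yaw": 0}, {"offset": [0, 0, 0], "yaw": 0}])

```text
time: 7.05
tool_pos: [0.5523, -0.0315, 0.1107]
tool_rot: [-3.142, 0.0, 0.222]
contact_force: [0.7, -0.6, 1.1]
opening: 0.0002
grip_force: 0.0
```

send_rows(plan=[{"offset": [0, 0, 1], "yaw": 0}, {"offset": [0, 0, 0], "yaw": 0}])

```text
time: 7.25
tool_pos: [0.5523, -0.0315, 0.1098]
tool_rot: [3.142, 0.0, 0.222]
contact_force: [0.5, -0.2, -0.4]
opening: 0.0004
grip_force: 0.0
```

send_rows(plan=[{"offset": [0, 0, 1], "yaw": 0}, {"offset": [0, 0, 0], "yaw": 0}])

```text
time: 7.45
tool_pos: [0.5523, -0.0315, 0.1088]
tool_rot: [3.142, 0.0, 0.222]
contact_force: [0.1, 0.2, 0.2]
opening: 0.0003
grip_force: 0.0
```

```bash
python3 - <<'E'
from h import *
im=read_camera('side'); a=cv2.resize(im[190:265,205:290],(800,600)[:2] and (510,450),interpolation=cv2.INTER_CUBIC)
save('s2',a)
E
```

```text
(no output)
```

View pics/s2.png

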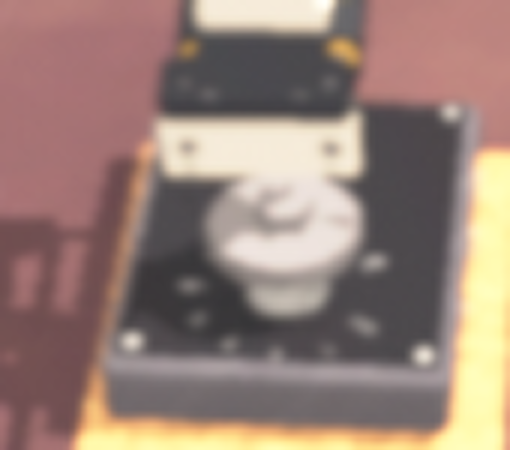

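```bash
python3 - <<'E'
from h import *
s=status.observe(); p=s['tool_pos']; c=cam('side'); print(p,s['contact_force'])
q=proj(c,[p-[0,0,.025],p-[0,0,.006],p+[0,0,.041],[.553,-.034,.09],[.553,-.034,.08],[.553,-.034,.046]]); print(((q-[205,190])*6).round())
im=read_camera('wrist'); a=cv2.resize(im[170:300,190:360],None,fx=4.6,fy=4.6,interpolation=cv2.INTER_CUBIC); save('w4',a)
E
```

```text
[ 0.55234626 -0.03147612  0.10884083] [-0.69225818 -0.25960916  0.72536053]
[[281. 219.]
 [279. 184.]
 [275.  96.]
 [281. 204.]
 [282. 222.]
 [285. 281.]]
```

View pics/w4.png

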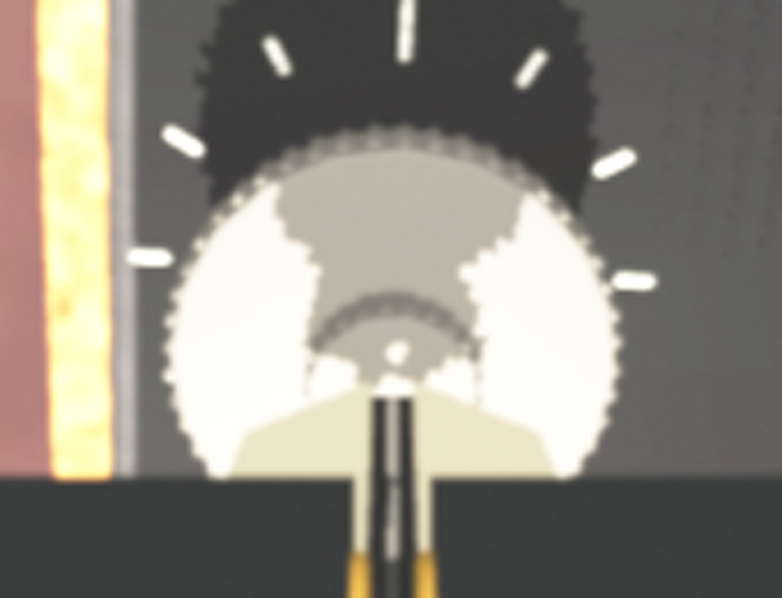

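The tip is centred on the knob (crop x 393 vs 394), with a small gap still showing beneath it. I'll keep feeling down.

send_rows(plan=[{"offset": [0, 0, 1], "yaw": 0}, {"offset": [0, 0, 1], "yaw": 0}, {"offset": [0, 0, 0], "yaw": 0}])

```text
time: 7.85
tool_pos: [0.5523, -0.0315, 0.1067]
tool_rot: [-3.142, 0.0, 0.222]
contact_force: [-0.0, -0.6, -0.6]
opening: 0.0006
grip_force: 0.0
```

send_rows(plan=[{"offset": [0, 0, 1], "yaw": 0}, {"offset": [0, 0, 0], "yaw": 0}])

```text
time: 8.05
tool_pos: [0.5523, -0.0315, 0.1058]
tool_rot: [-3.142, 0.0, 0.222]
contact_force: [-0.5, -0.5, 0.7]
opening: 0.0003
grip_force: 0.0
```

send_rows(plan=[{"offset": [0, 0, 1], "yaw": 0}, {"offset": [0, 0, 0], "yaw": 0}])

```text
time: 8.25
tool_pos: [0.5523, -0.0315, 0.1048]
tool_rot: [-3.142, 0.0, 0.222]
contact_force: [0.9, -0.5, 0.5]
opening: 0.0004
grip_force: 0.0
```

send_rows(plan=[{"offset": [0, 0, 1], "yaw": 0}, {"offset": [0, 0, 1], "yaw": 0}, {"offset": [0, 0, 0], "yaw": 0}])

```text
time: 8.55
tool_pos: [0.5523, -0.0315, 0.1027]
tool_rot: [-3.142, 0.0, 0.222]
contact_force: [0.1, -0.9, 0.9]
opening: 0.0005
grip_force: 0.0
```

send_rows(plan=[{"offset": [0, 0, 1], "yaw": 0}, {"offset": [0, 0, 0], "yaw": 0}])

```text
time: 8.75
tool_pos: [0.5523, -0.0315, 0.1018]
tool_rot: [3.142, 0.0, 0.222]
contact_force: [-0.1, -0.0, 0.0]
opening: 0.0005
grip_force: 0.0
```

send_rows(plan=[{"offset": [0, 0, 1], "yaw": 0}, {"offset": [0, 0, 1], "yaw": 0}, {"offset": [0, 0, 0], "yaw": 0}])

```text
time: 9.05
tool_pos: [0.5523, -0.0315, 0.0997]
tool_rot: [3.142, 0.0, 0.222]
contact_force: [-0.1, 0.2, -0.4]
opening: 0.0003
grip_force: 0.0
```

send_rows(plan=[{"offset": [0, 0, 0], "yaw": 0}])

```text
time: 9.15
tool_pos: [0.5523, -0.0315, 0.0999]
tool_rot: [3.142, 0.0, 0.222]
contact_force: [-0.1, 0.6, 0.1]
opening: 0.0005
grip_force: 0.0
```

send_rows(plan=[{"offset": [0, 0, 0], "yaw": 0}])

```text
time: 9.25
tool_pos: [0.5524, -0.0315, 0.0999]
tool_rot: [3.141, -0.0, 0.222]
contact_force: [-0.5, -0.3, -0.4]
opening: 0.0005
grip_force: 0.0
```

```bash
python3 - <<'E'
from h import *
s=status.observe(); p=s['tool_pos']; c=cam('wrist')
im=read_camera('wrist'); a=cv2.resize(im[170:300,190:360],None,fx=4.6,fy=4.6,interpolation=cv2.INTER_CUBIC); save('w5',a)
print(((proj(c,[p-[0,0,.025],p-[0,0,.006],p,[.553,-.034,.08],[.553,-.034,.07],[.553,-.034,.09]])-[190,170])*4.6).round())
E
```

```text
[[387. 358.]
 [387. 416.]
 [387. 436.]
 [405. 373.]
 [404. 345.]
 [406. 403.]]
```

View pics/w5.png

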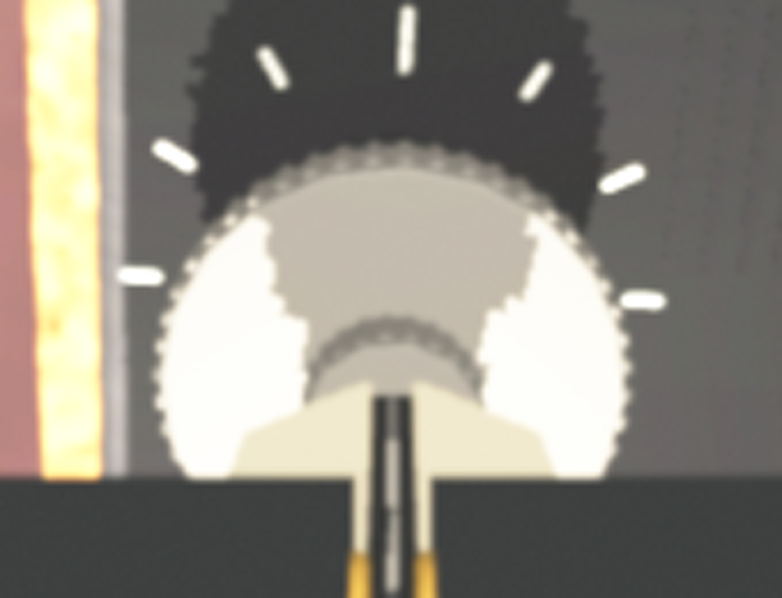

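No contact yet, although the reported tip is below the possible knob height. In the picture the fingertips also sit higher than the nominal 25 mm ahead of the TCP. I'll go on feeling downward in small steps, which settles the real tip offset.

send_rows(plan=[{"offset": [0, 0, 1.5], "yaw": 0}, {"offset": [0, 0, 1.5], "yaw": 0}, {"offset": [0, 0, 0], "yaw": 0}])

```text
time: 9.6
tool_pos: [0.5522, -0.0315, 0.0966]
tool_rot: [-3.141, 0.001, 0.222]
contact_force: [-0.3, 0.4, 0.5]
opening: 0.0007
grip_force: 0.0
```

```bash
cat > f.py <<'E'
from h import *
F=[]
for k in range(4):
    read_camera('side'); s=status.observe(); F.append(np.r_[s['contact_force'],s['torque']])
print(s['tool_pos'].round(4),s['tool_rot'][2].round(3),np.mean(F,0).round(3),s['opening'],s['grip_force'],s['qpos'][5].round(2))
E
python3 - <<'E'
from h import *
w=cam('wrist'); 
im=cv2.imread('pics/w1.png'); g=im.max(2)
m=np.zeros_like(g); m[30:190,190:375]=(g[30:190,190:375]<95)
m=cv2.morphologyEx(m,cv2.MORPH_CLOSE,np.ones((9,9)))
cs=max(cv2.findContours(m,0,2)[0],key=cv2.contourArea); r=cv2.minAreaRect(cs); print(r,cv2.approxPolyDP(cs,8,True)[:,0].tolist())
im=cv2.imread('pics/top0.png'); print([ (l['extent']) for l in []])
E
python3 f.py
```

```text
((278.8293151855469, 106.90172576904297), (165.3612060546875, 129.0122833251953), 3.3664605617523193) [[200, 39], [202, 167], [350, 174], [364, 49]]
[]
[ 0.5524 -0.0315  0.0969] 0.222 [ 0.307  0.282  0.274  0.005 -0.007  0.004] 0.0003789841316913778 0.0 1.15
```

send_rows(plan=[{"offset": [0, 0, 1.5], "yaw": 0}, {"offset": [0, 0, 1.5], "yaw": 0}, {"offset": [0, 0, 0], "yaw": 0}])

```text
time: 10.1
tool_pos: [0.5522, -0.0314, 0.0936]
tool_rot: [-3.141, 0.001, 0.222]
contact_force: [0.1, -0.4, 0.2]
opening: 0.0001
grip_force: 0.0
```

send_rows(plan=[{"offset": [0, 0, 1.5], "yaw": 0}, {"offset": [0, 0, 1], "yaw": 0}, {"offset": [0, 0, 0], "yaw": 0}])

```text
time: 10.4
tool_pos: [0.5522, -0.0315, 0.0912]
tool_rot: [-3.142, 0.0, 0.222]
contact_force: [-0.1, 0.2, 0.3]
opening: 0.0006
grip_force: 0.0
```

```bash
python3 f.py
```

```text
[ 0.5524 -0.0315  0.0914] 0.222 [ 0.031 -0.352 -0.349 -0.001  0.    -0.   ] 0.0005715074317217066 0.0 1.15
```

send_rows(plan=[{"offset": [0, 0, 1], "yaw": 0}, {"offset": [0, 0, 1], "yaw": 0}, {"offset": [0, 0, 0], "yaw": 0}])

```text
time: 10.9
tool_pos: [0.5525, -0.0315, 0.0894]
tool_rot: [3.141, -0.0, 0.222]
contact_force: [-0.8, 0.1, 1.5]
opening: 0.0005
grip_force: 0.7
```

send_rows(plan=[{"offset": [0, 0, 1], "yaw": 0}, {"offset": [0, 0, 1], "yaw": 0}, {"offset": [0, 0, 0], "yaw": 0}])

```text
time: 11.2
tool_pos: [0.5525, -0.0315, 0.0876]
tool_rot: [3.141, -0.0, 0.222]
contact_force: [-0.0, -0.3, 4.5]
opening: 0.0007
grip_force: 2.0
```

```bash
python3 f.py; python3 - <<'E'
from h import *
im=read_camera('side'); save('s3',im)
a=cv2.resize(im[190:265,205:290],(510,450),interpolation=cv2.INTER_CUBIC)[:,:,::-1]
b=cv2.imread('pics/s2.png'); d=cv2.absdiff(a,b).max(2)
print('rows changed',[(r,int(d[r:r+20,150:400].mean())) for r in range(0,450,20)])
E
```

```text
[ 0.5525 -0.0315  0.0876] 0.222 [-0.613  0.301  4.15   0.013  0.075 -0.021] 0.0004223616445665675 2.04455902101472 1.15
rows changed [(0, 13), (20, 50), (40, 101), (60, 80), (80, 25), (100, 24), (120, 114), (140, 125), (160, 43), (180, 58), (200, 50), (220, 14), (240, 12), (260, 12), (280, 5), (300, 2), (320, 2), (340, 1), (360, 1), (380, 1), (400, 1), (420, 1), (440, 1)]
```

```bash
python3 - <<'E'
from h import *
F=[]
for k in range(14):
    im=read_camera('side') if k%2 else read_camera('wrist')
    if k%2: a=im
    else: b=im
    s=status.observe(); F.append(np.r_[s['contact_force'],s['torque']])
F=np.array(F); print(F.mean(0).round(3),(F.std(0)/14**.5).round(3), np.corrcoef(F[:,0],F[:,4])[0,1],np.polyfit(F[:,0],F[:,4],1))
A=cv2.resize(a[195:265,210:290],(480,420),interpolation=cv2.INTER_CUBIC)
t=cv2.resize(cv2.imread('pics/s2.png')[:,:,::-1],(272,240))
B=cv2.resize(b[190:280,215:335],(320,240),interpolation=cv2.INTER_CUBIC)
o=np.zeros((480,800,3),np.uint8); o[:420,:480]=A; o[:240,480:]=B; o[240:480,480:752]=t; save('mix',o)
E
```

```text
[ 0.047  0.021  4.323  0.021  0.017 -0.005] [0.123 0.163 0.136 0.007 0.012 0.006] -0.3970961971197851 [-0.03950119  0.01847661]
```

View pics/mix.png

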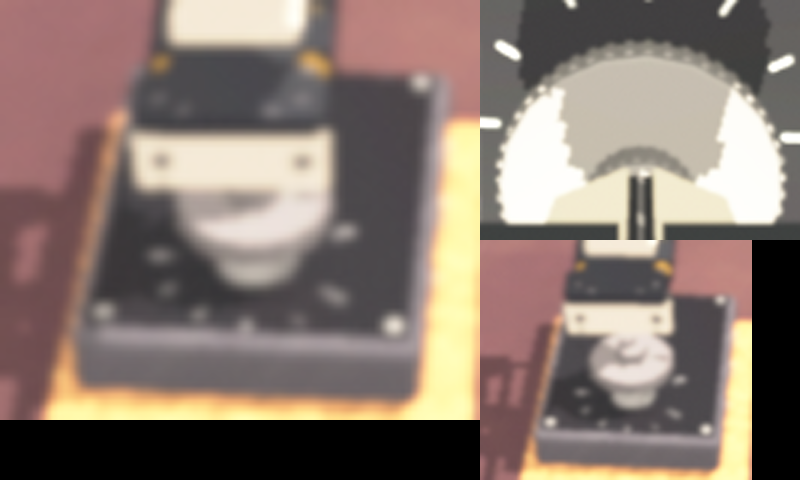

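The contact force is centred (4.3 N, lever under 5 mm), so this is the knob top, touched at TCP z≈0.0904. It also matches the triangulated height of 0.09. I'll raise, part the fingers to about 46 mm, and go down so the tips overlap the knob by about 7 mm.

send_rows(plan=[{"offset": [0, 0, -6], "yaw": 0}, {"offset": [0, 0, -6], "yaw": 0}, {"offset": [0, 0, -2], "yaw": 0}])

```text
time: 12.45
tool_pos: [0.5524, -0.0315, 0.1019]
tool_rot: [3.141, -0.0, 0.222]
contact_force: [0.1, -1.7, -0.3]
opening: 0.0006
grip_force: 0.0
```

send_rows(plan=[{"offset": [0, 0, 0], "yaw": 0}, {"offset": [0, 0, 0], "yaw": 0}, {"offset": [0, 0, 0], "yaw": 0}, {"offset": [0, 0, 0], "yaw": 0}, {"offset": [0, 0, 0], "yaw": 0}, {"offset": [0, 0, 0], "yaw": 0}, {"offset": [0, 0, 0], "yaw": 0}, {"offset": [0, 0, 0], "yaw": 0}], hand=0.5, squeeze=12)

```text
time: 13.25
tool_pos: [0.5524, -0.0315, 0.1014]
tool_rot: [3.142, 0.0, 0.222]
contact_force: [-0.2, -0.4, 0.2]
opening: 0.046
grip_force: 0.0
```

send_rows(plan=[{"offset": [0, 0, 5], "yaw": 0}, {"offset": [0, 0, 5], "yaw": 0}, {"offset": [0, 0, 3], "yaw": 0}, {"offset": [0, 0, 0], "yaw": 0}])

```text
time: 13.65
tool_pos: [0.5519, -0.0314, 0.0876]
tool_rot: [-3.141, 0.001, 0.222]
contact_force: [0.4, 0.2, -1.0]
opening: 0.0462
grip_force: 0.0
```

send_rows(plan=[{"offset": [0, 0, 2], "yaw": 0}, {"offset": [0, 0, 2], "yaw": 0}, {"offset": [0, 0, 1], "yaw": 0}, {"offset": [0, 0, 0], "yaw": 0}])

```text
time: 14.05
tool_pos: [0.5523, -0.0315, 0.0833]
tool_rot: [-3.142, 0.0, 0.222]
contact_force: [0.1, 0.3, 0.7]
opening: 0.0461
grip_force: 0.0
```

```bash
python3 f.py
```

```text
[ 0.5524 -0.0315  0.0835] 0.222 [-0.022 -0.285  0.006 -0.004  0.007  0.02 ] 0.04592899703049129 0.0 1.15
```

send_rows(plan=[{"offset": [0, 0, 0], "yaw": 0}, {"offset": [0, 0, 0], "yaw": 0}, {"offset": [0, 0, 0], "yaw": 0}, {"offset": [0, 0, 0], "yaw": 0}], hand=0.7)

```text
time: 14.65
tool_pos: [0.5524, -0.0315, 0.0834]
tool_rot: [3.141, -0.0, 0.222]
contact_force: [-0.1, -0.6, -0.1]
opening: 0.028
grip_force: 0.0
```

send_rows(plan=[{"offset": [0, 0, 0], "yaw": 0}, {"offset": [0, 0, 0], "yaw": 0}, {"offset": [0, 0, 0], "yaw": 0}, {"offset": [0, 0, 0], "yaw": 0}], hand=1, squeeze=12)

```text
time: 15.05
tool_pos: [0.5524, -0.0315, 0.0834]
tool_rot: [3.141, -0.0, 0.222]
contact_force: [0.2, -1.0, 0.1]
opening: 0.0229
grip_force: 12.0
```

```bash
python3 f.py
```

```text
[ 0.5524 -0.0315  0.0834] 0.222 [-0.064 -0.512 -0.185 -0.089  0.009 -0.01 ] 0.023141544001457192 11.999956369400024 1.15
```

```bash
python3 - <<'E'
from h import *
s=status.observe(); K,d,o,A=cam('wrist'); o=o+np.array([.5525,-.0315,.0876])-s['tool_pos']; c=(K,d,o,A)
T=np.array([.5525,-.0315]); x=np.array([np.cos(.222),np.sin(.222)]); y=np.array([np.sin(.222),-np.cos(.222)])
for n,px,z in [('ring far edge',(275.8,210.6),.0764),('knob base far',(275.8,245.5),.0774),('ring far edge-5mm',(275.8,210.6),.0714),('ring left',(215+20*.375,190+165*.375),.0764),('ring right',(215+304*.375,190+165*.375),.0764)]:
    q=atz(c,px,z)[:2]-T; print(n,(q@x*1e3).round(1),(q@y*1e3).round(1))
E
```

```text
ring far edge 30.0 1.1
knob base far 8.0 1.1
ring far edge-5mm 28.5 1.1
ring left 3.3 -32.0
ring right 3.2 34.1
```

The knob centre is about 3 mm towards tool −x. I'll open briefly, re-centre and re-grip.

send_rows(plan=[{"offset": [0, 0, 0], "yaw": 0}, {"offset": [0, 0, 0], "yaw": 0}, {"offset": [-1.5, 0.5, 0], "yaw": 0}, {"offset": [-1.5, 0.5, 0], "yaw": 0}, {"offset": [0, 0, 0], "yaw": 0}], hand=0.65)

```text
time: 15.75
tool_pos: [0.5494, -0.0332, 0.0834]
tool_rot: [3.142, 0.0, 0.222]
contact_force: [-0.2, 0.0, -0.7]
opening: 0.0318
grip_force: 0.0
```

send_rows(plan=[{"offset": [0, 0, 0], "yaw": 0}, {"offset": [0, 0, 0], "yaw": 0}, {"offset": [0, 0, 0], "yaw": 0}, {"offset": [0, 0, 0], "yaw": 0}, {"offset": [0, 0, 0], "yaw": 0}], hand=1, squeeze=14)

```text
time: 16.25
tool_pos: [0.5496, -0.0329, 0.0834]
tool_rot: [-3.141, 0.0, 0.222]
contact_force: [-0.0, 2.5, 0.5]
opening: 0.0232
grip_force: 14.0
```

```bash
python3 f.py
```

```text
[ 0.5496 -0.033   0.0834] 0.222 [-0.097  1.94   0.451  0.301  0.065  0.005] 0.023229002494125444 13.997823894023895 1.15
```

send_rows(plan=[{"offset": [0, -0.7, 0], "yaw": 0}, {"offset": [0, 0, 0], "yaw": -0.05}, {"offset": [0, 0, 0], "yaw": -0.05}, {"offset": [0, 0, 0], "yaw": -0.05}, {"offset": [0, 0, 0], "yaw": -0.05}])

```text
time: 16.95
tool_pos: [0.5498, -0.0334, 0.0835]
tool_rot: [3.14, -0.0, 0.424]
contact_force: [0.2, -2.8, 0.4]
opening: 0.0231
grip_force: 14.0
```

```bash
python3 f.py
```

```text
[ 0.5498 -0.0332  0.0835] 0.42 [ 0.415 -3.433 -0.3   -0.679 -0.07  -0.066] 0.02306372507631215 13.99882659316063 0.95
```

send_rows(plan=[{"offset": [0, 0.4, 0], "yaw": -0.05}, {"offset": [0, 0, 0], "yaw": -0.05}, {"offset": [0, 0, 0], "yaw": -0.05}, {"offset": [0, 0, 0], "yaw": -0.05}])

```text
time: 17.55
tool_pos: [0.5501, -0.0333, 0.0835]
tool_rot: [3.14, -0.0, 0.623]
contact_force: [0.1, -3.7, 0.2]
opening: 0.023
grip_force: 14.0
```

```bash
python3 f.py; python3 - <<'E'
from h import *
im=read_camera('side'); save('s4',im)
for l in ['unit','ring','standby']:
    for r in models.regions_of('side',l):print(l,round(r['conf'],2),r['extent'])
E
```

```text
[ 0.55   -0.0332  0.0835] 0.62 [ 0.727 -3.814  0.237 -0.7   -0.181 -0.043] 0.023052531583641477 13.999116718769073 0.75
unit 0.95 [366.6, 169.0, 435.4, 231.6]
unit 0.9 [220.9, 207.3, 286.1, 263.7]
ring 0.62 [401.9, 190.6, 426.2, 214.0]
ring 0.51 [242.0, 222.1, 266.4, 237.3]
standby 0.64 [398.2, 166.7, 405.0, 177.3]
```

send_rows(plan=[{"offset": [-0.2, 0.3, 0], "yaw": -0.05}, {"offset": [0, 0, 0], "yaw": -0.05}, {"offset": [0, 0, 0], "yaw": -0.05}])

```text
time: 18.25
tool_pos: [0.55, -0.0331, 0.0835]
tool_rot: [3.141, -0.001, 0.773]
contact_force: [2.0, -3.5, -0.9]
opening: 0.0227
grip_force: 14.0
```

```bash
python3 f.py
```

```text
[ 0.55   -0.0331  0.0835] 0.77 [ 1.463 -2.615  0.133 -0.598 -0.41  -0.037] 0.02305938930369109 13.999461382627487 0.6
```

send_rows(plan=[{"offset": [0, 0.3, 0], "yaw": -0.04}, {"offset": [0, 0, 0], "yaw": -0.04}, {"offset": [0, 0, 0], "yaw": -0.04}])

```text
time: 18.75
tool_pos: [0.5502, -0.0333, 0.0835]
tool_rot: [3.141, -0.0, 0.892]
contact_force: [2.3, -2.6, -0.2]
opening: 0.0228
grip_force: 14.0
```

```bash
python3 f.py
```

```text
[ 0.5502 -0.0333  0.0835] 0.89 [ 1.776 -2.958  0.045 -0.486 -0.475 -0.053] 0.023374707945967275 13.999477922916412 0.48
```

send_rows(plan=[{"offset": [0, 0, 0], "yaw": -0.03}, {"offset": [0, 0, 0], "yaw": -0.03}])

```text
time: 19.15
tool_pos: [0.55, -0.0333, 0.0835]
tool_rot: [3.141, -0.0, 0.954]
contact_force: [1.9, -1.9, 0.8]
opening: 0.0232
grip_force: 14.0
```

```bash
python3 f.py
```

```text
[ 0.55   -0.0333  0.0834] 0.952 [ 2.344 -1.514 -0.259 -0.417 -0.575 -0.073] 0.02274345826846773 13.999535590410233 0.42
```

send_rows(plan=[{"offset": [0, 0, 0], "yaw": -0.02}, {"offset": [0, 0, 0], "yaw": 0}])

```text
time: 19.55
tool_pos: [0.55, -0.0333, 0.0834]
tool_rot: [3.141, -0.0, 0.973]
contact_force: [2.8, -1.3, -0.1]
opening: 0.0231
grip_force: 14.0
```

```bash
python3 f.py
```

```text
[ 0.5499 -0.0333  0.0834] 0.972 [ 2.643 -1.178  0.412 -0.315 -0.645 -0.069] 0.023058912888955247 13.999601304531097 0.4
```

send_rows(plan=[{"offset": [0, 0.3, 0], "yaw": -0.03}, {"offset": [0, 0, 0], "yaw": -0.02}])

```text
time: 19.95
tool_pos: [0.5501, -0.0334, 0.0833]
tool_rot: [-3.141, -0.0, 1.023]
contact_force: [2.9, -1.4, 1.1]
opening: 0.0229
grip_force: 14.0
```

```bash
python3 f.py
```

```text
[ 0.5501 -0.0335  0.0834] 1.021 [ 2.922 -0.74  -0.645 -0.21  -0.563 -0.037] 0.022712469432630257 13.999425172805786 0.35
```

send_rows(plan=[{"offset": [0, 0, 0], "yaw": -0.03}, {"offset": [0, 0, 0], "yaw": 0}])

```text
time: 20.35
tool_pos: [0.5502, -0.0335, 0.0834]
tool_rot: [3.142, -0.0, 1.053]
contact_force: [2.6, -0.3, 0.8]
opening: 0.0229
grip_force: 14.0
```

```bash
python3 f.py
```

```text
[ 0.5501 -0.0335  0.0834] 1.052 [ 2.735 -0.292  0.326 -0.182 -0.588 -0.039] 0.02318431230876591 13.99945467710495 0.32
```

Still plain drag (0.04 N m); 0.83 rad turned so far.

send_rows(plan=[{"offset": [0, 0, 0], "yaw": -0.03}, {"offset": [0, 0, 0], "yaw": -0.02}])

```text
time: 20.75
tool_pos: [0.5502, -0.0336, 0.0834]
tool_rot: [3.141, 0.0, 1.104]
contact_force: [4.0, -0.8, 0.0]
opening: 0.0229
grip_force: 14.0
```

```bash
python3 f.py
```

```text
[ 0.5501 -0.0335  0.0834] 1.102 [ 2.976 -0.716 -0.167 -0.192 -0.657 -0.074] 0.02322596260460984 13.999367952346802 0.27
```

send_rows(plan=[{"offset": [0, 0, 0], "yaw": -0.03}, {"offset": [0, 0, 0], "yaw": -0.02}])

```text
time: 21.15
tool_pos: [0.55, -0.0336, 0.0833]
tool_rot: [-3.141, 0.0, 1.154]
contact_force: [2.6, -1.0, -0.4]
opening: 0.0233
grip_force: 14.0
```

```bash
python3 f.py
```

```text
[ 0.5499 -0.0335  0.0833] 1.152 [ 2.315 -1.182  0.245 -0.226 -0.491 -0.145] 0.023066404463107582 13.99898573756218 0.22
```

send_rows(plan=[{"offset": [0, 0, 0], "yaw": 0}, {"offset": [0, 0, 0], "yaw": 0}])

```text
time: 21.55
tool_pos: [0.55, -0.0335, 0.0833]
tool_rot: [-3.141, 0.0, 1.152]
contact_force: [1.7, -0.0, -0.0]
opening: 0.0228
grip_force: 14.0
```

```bash
python3 f.py; python3 f.py
```

```text
[ 0.55   -0.0335  0.0833] 1.152 [ 1.779 -0.971  0.477 -0.197 -0.392 -0.106] 0.02295096602501881 13.998905718326569 0.22
[ 0.55   -0.0336  0.0834] 1.152 [ 1.227 -0.971  0.146 -0.226 -0.362 -0.134] 0.02307854913082568 13.998749256134033 0.22
```

send_rows(plan=[{"offset": [0, 0, 0], "yaw": -0.015}, {"offset": [0, 0, 0], "yaw": 0}, {"offset": [0, 0, 0], "yaw": 0}])

```text
time: 22.25
tool_pos: [0.5501, -0.0336, 0.0834]
tool_rot: [-3.141, 0.0, 1.167]
contact_force: [2.0, -1.6, 0.2]
opening: 0.023
grip_force: 14.0
```

```bash
python3 f.py; python3 f.py
```

```text
[ 0.5501 -0.0335  0.0834] 1.167 [ 1.122 -1.059  0.06  -0.223 -0.3   -0.165] 0.023181256288898777 13.998371958732605 0.2
[ 0.5501 -0.0335  0.0834] 1.167 [ 1.111 -1.019 -0.004 -0.237 -0.291 -0.169] 0.023084311498677703 13.998332172632217 0.2
```

The knob is firmly home: 0.165 N m, rising at 3 N m/rad. Next I release, rise and close up over the button.

send_rows(plan=[{"offset": [0, 0, 0], "yaw": 0.02}, {"offset": [0, 0, 0], "yaw": 0}, {"offset": [0, 0, 0], "yaw": 0}, {"offset": [0, 0, 0], "yaw": 0}], hand=0.55)

```text
time: 23.05
tool_pos: [0.55, -0.0334, 0.0833]
tool_rot: [-3.141, 0.0, 1.147]
contact_force: [0.1, 0.1, 0.4]
opening: 0.0414
grip_force: 0.0
```

send_rows(plan=[{"offset": [0, 0, -10], "yaw": 0}, {"offset": [0, 0, -15], "yaw": 0}, {"offset": [0, 0, -15], "yaw": 0}])

```text
time: 23.35
tool_pos: [0.5501, -0.0335, 0.1245]
tool_rot: [-3.142, 0.0, 1.147]
contact_force: [0.8, -0.3, 0.1]
opening: 0.0414
grip_force: 0.0
```

send_rows(plan=[{"offset": [-29, 19, 0], "yaw": 0}, {"offset": [-29, 19, 0], "yaw": 0}, {"offset": [-28, 18, 0], "yaw": 0}, {"offset": [0, 0, 0], "yaw": -0.14}, {"offset": [0, 0, 0], "yaw": -0.14}, {"offset": [0, 0, 0], "yaw": -0.14}, {"offset": [0, 0, 0], "yaw": -0.14}, {"offset": [0, 0, 0], "yaw": 0}, {"offset": [0, 0, 0], "yaw": 0}], hand=1)

```text
time: 24.25
tool_pos: [0.5659, -0.135, 0.1239]
tool_rot: [3.141, 0.0, 1.703]
contact_force: [0.7, -0.4, -0.0]
opening: 0.0005
grip_force: 0.0
```

```bash
python3 - <<'E'
from h import *
s=status.observe(); p=s['tool_pos']; print(p,s['tool_rot'],s['opening'],s['qpos'][5])
c=cam('wrist'); im=read_camera('wrist'); save('w6',im)
for l in ['knob','ring','standby','unit']:
    for r in models.regions_of('wrist',l):
        ys,xs=np.nonzero(r['mask']); m=(xs.mean(),ys.mean()); e=r['extent']; print(l,round(r['conf'],2),np.round(e),np.round(m),'at .065',atz(c,((e[0]+e[2])/2,(e[1]+e[3])/2),.065).round(4),'at .08',atz(c,m,.08).round(4))
print(proj(c,[[.567,-.135,.065],p,p-[0,0,.025]]))
E
```

```text
[ 0.56591375 -0.13497491  0.12389055] [3.14116595e+00 2.98969051e-04 1.70307711e+00] 0.0005069759305554519 -0.4980521555952379
knob 0.82 [253.  55. 298.  98.] [274.  76.] at .065 [ 0.5523 -0.0273  0.065 ] at .08 [ 0.5513 -0.029   0.08  ]
ring 0.65 [218.  18. 328. 135.] [274.  76.] at .065 [ 0.5507 -0.0274  0.065 ] at .08 [ 0.5516 -0.0291  0.08  ]
standby 0.62 [265. 208. 295. 238.] [280. 224.] at .065 [ 0.5694 -0.1296  0.065 ] at .08 [ 0.5687 -0.125   0.08  ]
standby 0.33 [436. 142. 556. 217.] [496. 177.] at .065 [ 0.7255 -0.074   0.065 ] at .08 [ 0.7135 -0.0712  0.08  ]
unit 0.7 [159.   2. 375. 256.] [223.  68.] at .065 [ 0.5509 -0.0619  0.065 ] at .08 [ 0.5194 -0.0282  0.08  ]
unit 0.59 [166.   7. 378. 260.] [276. 130.] at .065 [ 0.5549 -0.0645  0.065 ] at .08 [ 0.5575 -0.0612  0.08  ]
[[275.75296914 229.35954224]
 [274.36007126 263.63906753]
 [274.35802324 246.73195502]]
```

send_rows(plan=[{"offset": [1, 3, 10], "yaw": 0}, {"offset": [0, 0, 12], "yaw": 0}, {"offset": [0, 0, 12], "yaw": 0}, {"offset": [0, 0, 4], "yaw": 0}, {"offset": [0, 0, 0], "yaw": 0}])

```text
time: 25.0
tool_pos: [0.5679, -0.1333, 0.084]
tool_rot: [-3.139, -0.001, 1.707]
contact_force: [0.7, 0.4, -0.1]
opening: 0.0007
grip_force: 0.0
```

send_rows(plan=[{"offset": [0, 0, 2], "yaw": 0}, {"offset": [0, 0, 2], "yaw": 0}, {"offset": [0, 0, 2], "yaw": 0}, {"offset": [0, 0, 0], "yaw": 0}])

```text
time: 25.4
tool_pos: [0.5686, -0.1336, 0.0794]
tool_rot: [-3.142, 0.0, 1.707]
contact_force: [0.3, -0.9, 0.4]
opening: 0.0005
grip_force: 0.0
```

send_rows(plan=[{"offset": [0, 0, 1.5], "yaw": 0}, {"offset": [0, 0, 1.5], "yaw": 0}, {"offset": [0, 0, 0], "yaw": 0}])

```text
time: 25.7
tool_pos: [0.5685, -0.1335, 0.0762]
tool_rot: [-3.141, -0.0, 1.707]
contact_force: [-0.1, -0.4, -0.3]
opening: 0.0002
grip_force: 0.0
```

send_rows(plan=[{"offset": [0, 0, 1.5], "yaw": 0}, {"offset": [0, 0, 1.5], "yaw": 0}, {"offset": [0, 0, 0], "yaw": 0}])

```text
time: 26.0
tool_pos: [0.5685, -0.1335, 0.0731]
tool_rot: [-3.141, -0.0, 1.707]
contact_force: [-0.7, -0.1, 0.6]
opening: 0.0004
grip_force: 0.0
```

send_rows(plan=[{"offset": [0, 0, 1.5], "yaw": 0}, {"offset": [0, 0, 1.5], "yaw": 0}, {"offset": [0, 0, 0], "yaw": 0}])

```text
time: 26.3
tool_pos: [0.5685, -0.1335, 0.0701]
tool_rot: [-3.141, -0.0, 1.707]
contact_force: [0.6, 0.1, 0.5]
opening: 0.0004
grip_force: 0.0
```

send_rows(plan=[{"offset": [0, 0, 1], "yaw": 0}, {"offset": [0, 0, 1], "yaw": 0}, {"offset": [0, 0, 0], "yaw": 0}])

```text
time: 26.6
tool_pos: [0.5685, -0.1335, 0.0683]
tool_rot: [-3.141, -0.0, 1.707]
contact_force: [-0.4, -0.4, -0.3]
opening: 0.0004
grip_force: 0.0
```

send_rows(plan=[{"offset": [0, 0, 1], "yaw": 0}, {"offset": [0, 0, 1], "yaw": 0}, {"offset": [0, 0, 0], "yaw": 0}])

```text
time: 26.9
tool_pos: [0.5686, -0.1335, 0.0663]
tool_rot: [-3.141, -0.0, 1.707]
contact_force: [0.5, 0.3, 0.3]
opening: 0.0003
grip_force: 0.0
```

send_rows(plan=[{"offset": [0, 0, 1], "yaw": 0}, {"offset": [0, 0, 1], "yaw": 0}, {"offset": [0, 0, 0], "yaw": 0}])

```text
time: 27.2
tool_pos: [0.5685, -0.1335, 0.0642]
tool_rot: [-3.141, -0.0, 1.707]
contact_force: [-0.3, -0.7, 0.2]
opening: 0.0001
grip_force: 0.0
```

send_rows(plan=[{"offset": [0, 0, 1], "yaw": 0}, {"offset": [0, 0, 1], "yaw": 0}, {"offset": [0, 0, 0], "yaw": 0}])

```text
time: 27.5
tool_pos: [0.5686, -0.1335, 0.0622]
tool_rot: [-3.141, -0.0, 1.707]
contact_force: [-1.2, 0.9, 0.3]
opening: 0.0006
grip_force: 0.0
```

```bash
python3 f.py
```

```text
[ 0.5687 -0.1336  0.0624] 1.707 [-0.158 -0.096  0.044 -0.003 -0.145 -0.012] 0.0004870872891293221 0.0 -0.5
```

send_rows(plan=[{"offset": [0, 0, 1], "yaw": 0}, {"offset": [0, 0, 1], "yaw": 0}, {"offset": [0, 0, 0], "yaw": 0}])

```text
time: 28.0
tool_pos: [0.5685, -0.1335, 0.0602]
tool_rot: [-3.141, -0.0, 1.707]
contact_force: [0.8, -0.1, 0.9]
opening: 0.0005
grip_force: 0.0
```

```bash
python3 f.py
```

```text
[ 0.5687 -0.1336  0.0604] 1.707 [ 0.143  0.072 -0.056 -0.029 -0.103  0.002] 0.0006367447888208646 0.0 -0.5
```

send_rows(plan=[{"offset": [0, 0, 1], "yaw": 0}, {"offset": [0, 0, 1], "yaw": 0}, {"offset": [0, 0, 0], "yaw": 0}])

```text
time: 28.5
tool_pos: [0.5685, -0.1335, 0.0582]
tool_rot: [-3.141, -0.0, 1.707]
contact_force: [-0.2, -0.6, 0.2]
opening: 0.0006
grip_force: 0.0
```

```bash
python3 f.py
```

```text
[ 0.5687 -0.1336  0.0584] 1.707 [ 0.002  0.152  0.088 -0.038 -0.105 -0.003] 0.0006101810265160251 0.0 -0.5
```

send_rows(plan=[{"offset": [0, 0, 1], "yaw": 0}, {"offset": [0, 0, 1], "yaw": 0}, {"offset": [0, 0, 0], "yaw": 0}])

```text
time: 29.0
tool_pos: [0.5688, -0.1336, 0.0565]
tool_rot: [3.141, 0.0, 1.707]
contact_force: [-0.4, -0.4, 2.5]
opening: 0.0005
grip_force: 0.8
```

```bash
python3 f.py
```

```text
[ 0.5688 -0.1336  0.0565] 1.707 [ 0.072  0.214  1.219 -0.002 -0.106 -0.023] 0.0002915120237421861 0.7723927147241483 -0.5
```

The button is felt at TCP 0.0575. Pressing on.

send_rows(plan=[{"offset": [0, 0, 1], "yaw": 0}, {"offset": [0, 0, 1], "yaw": 0}, {"offset": [0, 0, 0], "yaw": 0}])

```text
time: 29.5
tool_pos: [0.5688, -0.1336, 0.0544]
tool_rot: [3.141, 0.0, 1.707]
contact_force: [0.2, -0.4, 2.0]
opening: 0.0003
grip_force: 1.4
```

```bash
python3 f.py
```

```text
[ 0.5688 -0.1336  0.0545] 1.707 [ 3.020e-01 -1.460e-01  2.413e+00 -2.400e-02 -1.410e-01 -1.000e-03] 0.0004618178560774809 1.3383459853503155 -0.5
```

send_rows(plan=[{"offset": [0, 0, 1], "yaw": 0}, {"offset": [0, 0, 0], "yaw": 0}])

```text
time: 29.9
tool_pos: [0.5688, -0.1336, 0.0534]
tool_rot: [3.141, 0.0, 1.707]
contact_force: [0.0, 0.8, 3.5]
opening: 0.0004
grip_force: 1.6
```

```bash
python3 f.py
```

```text
[ 0.5688 -0.1336  0.0535] 1.707 [ 0.703 -0.184  3.148 -0.017 -0.162  0.028] 0.0003593497111045342 1.6231898769910913 -0.5
```

send_rows(plan=[{"offset": [0, 0, 1], "yaw": 0}, {"offset": [0, 0, 0], "yaw": 0}])

```text
time: 30.3
tool_pos: [0.5687, -0.1336, 0.0525]
tool_rot: [3.141, 0.0, 1.707]
contact_force: [-0.4, 0.1, 4.3]
opening: 0.0003
grip_force: 1.9
```

```bash
python3 f.py
```

```text
[ 0.5687 -0.1336  0.0525] 1.707 [ 0.386  0.185  3.818 -0.048 -0.206 -0.018] 0.0006636953700513148 2.062234596378403 -0.5
```

send_rows(plan=[{"offset": [0, 0, 0.6], "yaw": 0}, {"offset": [0, 0, 0], "yaw": 0}])

```text
time: 30.7
tool_pos: [0.5688, -0.1336, 0.0524]
tool_rot: [3.141, 0.0, 1.707]
contact_force: [-1.3, 0.9, 8.4]
opening: 0.0001
grip_force: 3.9
```

```bash
python3 f.py
```

```text
[ 0.5688 -0.1336  0.0524] 1.707 [-0.942  0.168  7.79   0.07   0.048 -0.011] 0.0008945494128133776 3.939981503644958 -0.5
```

The button has bottomed: force jumps to 7.8 N with no further travel. Now up and clear.

send_rows(plan=[{"offset": [0, 0, -3], "yaw": 0}, {"offset": [0, 0, -10], "yaw": 0}, {"offset": [0, 0, -30], "yaw": 0}, {"offset": [0, 0, -40], "yaw": 0}, {"offset": [0, 0, -40], "yaw": 0}, {"offset": [0, 0, 0], "yaw": 0}, {"offset": [0, 0, 0], "yaw": 0}])

```text
time: 31.6
tool_pos: [0.5686, -0.1335, 0.1756]
tool_rot: [3.141, 0.001, 1.707]
contact_force: [0.0, -1.1, -0.7]
opening: 0.0008
grip_force: 0.0
```

```bash
python3 - <<'E'
from h import *
s=status.observe(); print(s['tool_pos'],s['contact_force'])
c=cam('wrist'); im=read_camera('wrist'); save('w7',im)
for l in ['ring','knob','standby']:
    for r in models.regions_of('wrist',l)[:2]: print(l,r['conf'],np.round(r['extent']),atz(c,((r['extent'][0]+r['extent'][2])/2,(r['extent'][1]+r['extent'][3])/2),.065 if l=='standby' else .09).round(4))
print(ticket.hand_in())
E
```

```text
[ 0.56855997 -0.13349424  0.17558709] [ 0.00174689 -1.09450606 -0.72784526]
ring 0.7 [229.  42. 314. 132.] [ 0.5523 -0.0303  0.09  ]
knob 0.62 [254.  71. 286. 107.] [ 0.5511 -0.0319  0.09  ]
standby 0.85 [265. 199. 286. 222.] [ 0.5698 -0.1343  0.065 ]
the job is handed in; nothing more can be done
None
```

The job is handed in at about 32 s: I turned the volume knob firmly against its end stop (about 0.165 N m) without forcing it, then pressed the standby button to its bottom (about 8 N) and lifted clear; I did not look at the ring's pointer again afterwards, and no verdict came back.

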